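Hold a cover's hinge leaf in line with the jamb for its pin

TASK

A cover is being rehung and a colleague is waiting to push in the hinge pin. Of the two loose aluminium hinge leaves, pick up by its upright fin the one whose single knuckle fits between the two knuckles of the jamb block, bring that knuckle into the gap so that the three knuckle holes line up as one straight bore, and finish while still holding it there steadily, its weight in your grip and the leaf not pushed against the jamb. Do not bang or force the leaf on the jamb, and leave the other leaf, the hinge pin and the brown bottle where they are.

Things in the scene. Friction and masses are not known exactly. Their poses are not given: they have to be found in the camera images.
- leaf_single: Loose hinge leaf, ONE knuckle, bare metal, 0.17-0.31 kg, flat on the bench. Origin: under the fin's centre, on the underside (mm): plate x -46..32, y +-45, z 0..8; upright grip fin x +-20, y +-6, up to z 54, over the centre of mass (3 mm). Knuckle tube along y: outside 22, bore 12, length 30 (y +-15), axis at x 50, z 11, on a 28 wide neck. +x points away from the robot, within 0.5 rad.
- single_bore (a point): Centre of the bore of the single leaf's knuckle: at (50, 0, 11) mm in the leaf's frame; axes as the leaf's, the bore runs along y.
- leaf_double: The other loose hinge leaf, which does not fit: TWO knuckles, 24 mm long each, centred at y = +-30 mm; otherwise the same plate, fin, frame and size. Leave it alone.
- jamb: Fixed grey jamb block. Origin: centre of its underside on the bench, -x to the robot (mm): block x +-25, y +-52, top z 121; foot plate x -35..55, y +-75, z 0..10; bright hinge leaf on the front face out to x -30. Two steel knuckles (outside 22, bore 12, length 24) at y = +-30, axis along y at x -46, z 95; the 36 wide gap between them is open above, below and in front.
- jamb_bore (a point): Middle of the gap on the axis of the jamb's knuckle holes: at (-46, 0, 95) mm in the jamb's frame; axes as the jamb's, bore along y. The single leaf's knuckle belongs here, its plate on the -x side. Nothing carries the leaf there: it falls if let go.
- hinge_pin: Steel hinge pin, 7 mm thick, about 125 mm long along y with a flat tab, lying on the bench. Leave it alone. Origin: middle of the rod, on its underside.
- wash_bottle: Brown bottle with a blue cap, 47 mm across, 88 mm tall, standing on the bench. Leave it alone. Origin: centre of its underside.
Not all that is in view belongs to the job. What is shaped like the jamb but green is not meant.

How it is judged:
On the way, in this order (a step that is already met when the one before it is completed fails the run):
1. the single-knuckle leaf is held in the fingers, clear of the bench (height (world z) of leaf_single above 0.04 m and contact force between the fingers and leaf_single above 2 N), for 0.2 s.
2. its knuckle is in the gap, in line with the jamb's knuckles, and held there (x of single_bore in the frame of jamb_bore between -0.003 and 0.003 m and z of single_bore in the frame of jamb_bore between -0.003 and 0.003 m and y of single_bore in the frame of jamb_bore between -0.005 and 0.005 m and angle between the y axis of leaf_single and the y axis of jamb, either way round below 0.07 rad and contact force between the fingers and leaf_single above 2 N and contact force between leaf_single and jamb below 3 N and linear speed of leaf_single below 0.02 m/s), for 0.5 s.
At the end, for the whole second after the job is handed in: Bore centre within 3 mm of the jamb's hinge axis fore-and-aft and in height, 5 mm along it, axes within 0.07 rad; leaf still (under 20 mm/s), over 70 mm up, held (over 2 N), under 3 N on the jamb; other leaf, pin and bottle within 15 mm of their start (all of step 2 and height (world z) of leaf_single above 0.07 m and distance of each of leaf_double, hinge_pin, wash_bottle from where it was at the start of the episode below 0.015 m); the arm keeps its last pose, push and grip.
It fails at once if the leaf is banged or forced on the jamb (over 25 N) (contact force between leaf_single and jamb above 25 N).
It fails at once if the other leaf is shifted by more than 15 mm (distance of leaf_double from where it was at the start of the episode above 0.015 m).
It fails at once if the hinge pin is shifted by more than 15 mm (distance of hinge_pin from where it was at the start of the episode above 0.015 m).
It fails at once if the brown bottle is shifted by more than 15 mm (distance of wash_bottle from where it was at the start of the episode above 0.015 m).
It also fails if it takes over 37 s, if anything falls off the work surface, if the arm or the gripper's body presses on something with over 40 N, if the wrist force passes 120 N, or if a joint passes its speed limit or range.

ROBOT

A 6-joint arm with a two-finger parallel gripper is mounted at the origin on the work surface; the furniture and walls round the work are solid. World frame = base frame: x ahead of the robot, y to its left, z up, the work surface at z = 0. Lengths are in m, angles in rad, forces in N, time in s.
With the tool pointing down it reaches from about 0.375 to 0.9 m from the base axis. Payload 3.1 kg.
Tool frame: the origin (TCP) lies at the very end of the fingers, on their centre line; the grasp point (between the pads) lies 19 mm behind it (manip.hold_point_z is the distance from the TCP to the grasp point, in m); y points along the fingers, z is the direction in which the jaws open and shut, and the axes are right-handed (so a half turn about y gives the same grasp; the last joint's range is limited). The gripper opens to 85 mm and grips with 20 to 120 N. Pads are 22 mm wide; open, the fingers measure 114 mm over their backs; the gripper's body (76 mm by 85 mm) begins 54 mm behind the grasp point. The pads swing forward as they close: fully open they stand 13 mm farther back than shut.
Start: joints at [-1.496, 0.527, 1.433, -0, 1.181, -0.178], TCP at [0.157, -0.605, 0.231] pointing down, gripper open.
Joint ranges: [-3.08, 3.08], [-0.75, 2.2], [0.22, 2.44], [-1.43, 4.57], [0, 2.65], [-2.85, 2.85]. Speed limits (rad/s): [2.79, 2.79, 3.14, 3.14, 3.14, 3.14].

INTERFACE

Orientations are given as a unit quaternion [x, y, z, w].
In Python, from station import manip, eyes, workorder gives the robot as it stands. The module is installed in compiled form; this text tells all that it offers.
- The arm moves only by the shell command python3 -m jog 'ROWS' [OPENING] [FORCE]. ROWS is JSON, a list of rows, each a list of 2 entries, a list of its own where there are three numbers: the shift along the tool's x, y, z in cm, then the turn about the tool's y in rad. A call has 1 to 20 rows; each row is the pose to reach, as a shift and turn from the pose commanded when the call began, along the tool's axes at that moment; what a row does not reach only later rows make up. A row lasts 1/12 s, in which the tool goes at most 41.7 mm and 7.16 degrees, less where a joint would pass 70% of its speed; a pose out of reach is approached as far as the arm can. A call with a gripper value outside its range is refused whole. OPENING is the finger opening in cm, from 0 to 8.54, set as the call begins (- or left out, the last holds). The fingers move at their own pace and stop on an object; FORCE is the grip in N (left out, the last holds). Time passes only in rows, so rows that repeat a pose let the fingers close. It gives the time, the measured TCP pose, the force and the opening at its end, in the units of the state.
- manip.sense(): the state, without advancing time (a new reading comes with each control period).
- eyes.snapshot(name): name is "scene" or "top" or "wrist"; returns a dict with "frame" (480x640x3 uint8, red, green, blue), "vfov" (degrees; the focal length in pixels is half the picture's height over the tangent of half this angle, whatever the lens; pixels are square), "cx", "cy" (the principal point, pixels), "rvec" (rotation vector, rad) and "tvec" (3), from world to camera coordinates, as OpenCV has them. Camera axes: x right, y down, z forward; pixel columns grow to the right and rows downward; lengths in m; the calibration is good to about 2 mm. A picture is of the moment at which its call begins. There is no depth.
- workorder.sign_off(): hands the job in, once; it reports no verdict.
The state is a dict: "t": time; "q": joint angles; "qd": joint speeds; "tau": joint torques, N m; "tcp_pos": TCP position; "tool_rot": TCP orientation; "force": force on the tool from outside, world axes, zero at the start; "ft_torque": the same for the moment, N m; "finger_gap": opening from 0.0 (shut) to 1.0 (fully open).
Only numpy, scipy, OpenCV 4.12 (cv2) and the standard library are available. Lean on these libraries where they do the work, as an engineer would, in place of code of your own. Each camera call takes 0.05 s, during which the arm holds its last target. There are 200 camera calls.

## Working session

There is one attempt and no reset: what is moved stays moved. The work goes in short steps, Python scripts to look and compute and a shell command to move; the robot and the scene stay as the last step left them, time stands still between calls to the robot, and variables do not carry over. Pictures are saved under pics/ and viewed, about 8 in all and at most 12, crops included, and the job is handed in when it is done.

```bash
mkdir -p pics
cat > h.py <<'E'
import numpy as np, cv2, pickle
from scipy.spatial.transform import Rotation as R
from station import manip, eyes, workorder
def snap(name,tag=None):
    s=eyes.snapshot(name)
    if tag: pickle.dump(s,open(f'pics/{tag}.pkl','wb')); cv2.imwrite(f'pics/{tag}.png',s['frame'][:,:,::-1])
    return s
def load(tag): return pickle.load(open(f'pics/{tag}.pkl','rb'))
def K(s):
    f=240/np.tan(np.radians(s['vfov'])/2); return np.array([[f,0,s['cx']],[0,f,s['cy']],[0,0,1.]])
def ray(s,uv):
    Rm=R.from_rotvec(np.ravel(s['rvec'])).as_matrix(); t=np.ravel(s['tvec'])
    uv=np.atleast_2d(uv).astype(float)
    d=(np.linalg.inv(K(s))@np.c_[uv,np.ones(len(uv))].T).T@Rm
    return -Rm.T@t, d
def onz(s,uv,z):
    c,d=ray(s,uv); return c+d*((z-c[2])/d[:,2:])
def proj(s,P):
    return cv2.projectPoints(np.atleast_2d(P).astype(float),np.ravel(s['rvec']),np.ravel(s['tvec']),K(s),None)[0][:,0]
def tri(obs):
    A=np.zeros((3,3));b=np.zeros(3)
    for s,uv in obs:
        c,d=ray(s,uv); d=d[0]/np.linalg.norm(d[0]); M=np.eye(3)-np.outer(d,d); A+=M;b+=M@c
    return np.linalg.solve(A,b)
E
python3 - <<'E'
from h import *
a=snap('scene','s0');b=snap('top','t0');c=snap('wrist','w0')
for s in(a,b,c): print(s['vfov'],s['cx'],s['cy'],ray(s,[320,240]))
m=manip.sense();print(m['tcp_pos'],m['tool_rot'],R.from_quat(m['tool_rot']).as_matrix().round(3),m['t'],m['finger_gap'],m['force'])
E
```

```text
51.72315679431053 318.07044180026924 233.6075682484442 (array([-0.04350923,  0.63080133,  0.97964091]), array([[ 0.44782143, -0.3989359 , -0.80030494]]))
48.1497732759613 316.6190704971385 238.5674915788421 (array([0.33143049, 0.16014581, 1.59104005]), array([[ 0.08729199, -0.01437729, -0.99610247]]))
65.57574001369318 316.2148879082017 238.42455371313034 (array([ 0.23442878, -0.58475445,  0.37292054]), array([[-0.30405865, -0.08814612, -0.94863043]]))
[ 0.15691426 -0.60442     0.23053962] [-0.08947561  0.70202011 -0.70081881  0.08952581] [[-0.968 -0.     0.251]
 [-0.251  0.002 -0.968]
 [-0.    -1.    -0.002]] 0.15 0.9994875991550143 [ 0.91037881 -0.29763674  0.01750597]
```

View pics/t0.png

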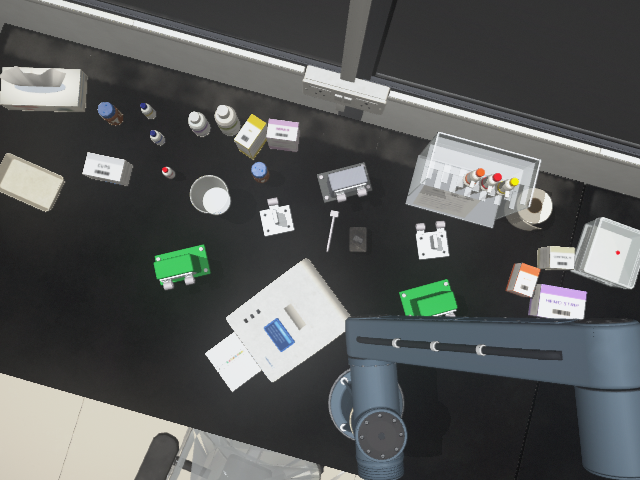

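View pics/s0.png

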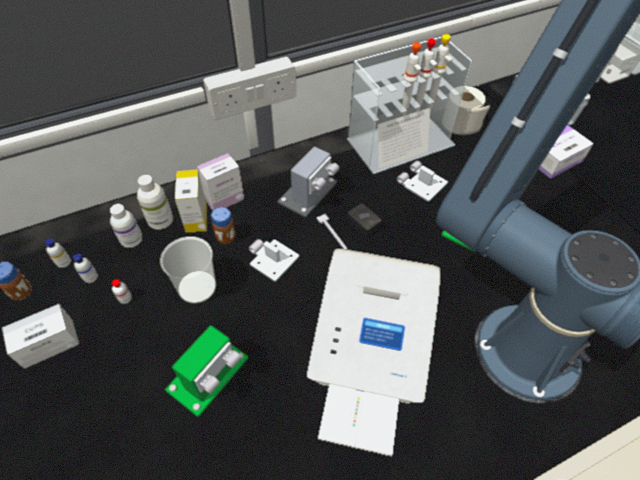

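Top view: the single-knuckle leaf is at about (277,218), the double one at (433,242), the grey jamb at (345,183), the pin at (333,230) and the bottle at (260,172). I'll zoom in on these.

Run:
```python
from h import *
t=load('t0');s=load('s0')
A=cv2.resize(t['frame'][150:250,235:385],None,fx=4,fy=4,interpolation=cv2.INTER_CUBIC)
B=cv2.resize(s['frame'][140:290,235:385],None,fx=4,fy=4,interpolation=cv2.INTER_CUBIC)[:,:]
cv2.imwrite('pics/zt.png',A[:,:,::-1]);cv2.imwrite('pics/zs.png',B[:,:,::-1])
for n,p,z in[('leaf',(277,218),.008),('double',(433,242),.008),('jambtop',(345,180),.121),('pin',(333,230),.003),('bottlecap',(260,170),.088),('mach',(290,320),.05)]: print(n,onz(t,p,z).round(3))
```

```text
leaf [[0.534 0.266 0.008]]
double [[ 0.468 -0.198  0.008]]
jambtop [[0.628 0.071 0.121]]
pin [[0.501 0.099 0.003]]
bottlecap [[0.66  0.311 0.088]]
mach [[0.237 0.221 0.05 ]]
```

View pics/zt.png

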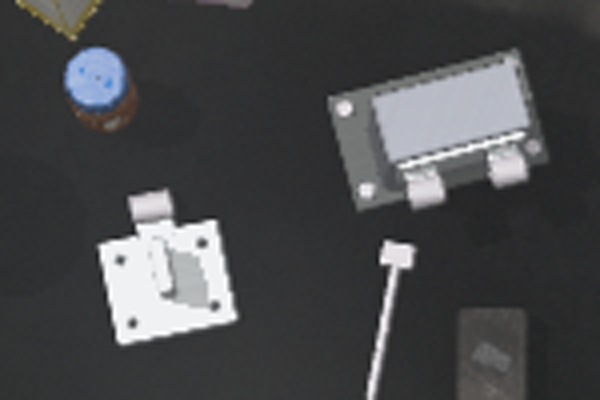

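View pics/zs.png

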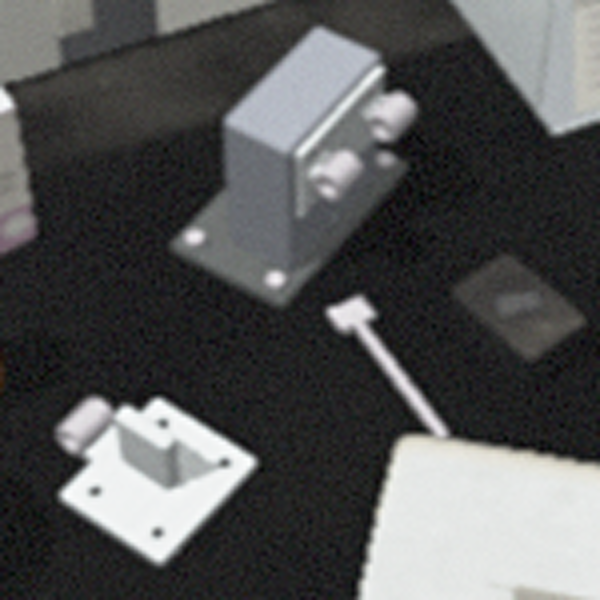

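The zoomed top view shows the leaf with one knuckle: plate corners at zoom (98,243), (218,220), (238,320), (120,345), knuckle at (151,206). The jamb's knuckles are at (426,188) and (507,167). Next I compute both poses.

Run:
```python
from h import *
t=load('t0');s=load('s0')
zt=lambda p:(np.array(p,float)+.5)/4-.5+[235,150]
zs=lambda p:(np.array(p,float)+.5)/4-.5+[235,140]
# leaf plate corners -> top surface z=8mm ; order (-46? ) front-left etc
Pw=onz(t,zt([(98,243),(218,220),(238,320),(120,345)]),.008)[:,:2]
Ps=onz(s,zs([(127,398+10),(257,462),(162,563),(60,495)]),.008)[:,:2]
print('top',Pw.round(4).tolist());print('scene',Ps.round(4).tolist())
M=np.array([(32,45),(32,-45),(-46,-45),(-46,45)])/1000.
def fit(M,P):
    m,p=M.mean(0),P.mean(0);H=(M-m).T@(P-p);a=np.arctan2(H[0,1]-H[1,0],H[0,0]+H[1,1]);c,sn=np.cos(a),np.sin(a);Rm=np.array([[c,-sn],[sn,c]])
    o=p-Rm@m;return a,o,np.linalg.norm((M@Rm.T+o)-P,axis=1)
print('leaf',fit(M,Pw))
print('fin top tip check',onz(t,zt((163,268)),.054), 'knuckle',onz(t,zt((151,206)),.02))
# jamb top face
J=onz(t,zt([(374,97),(514,62),(531,130),(397,163)]),.121)[:,:2]
MJ=np.array([(25,52),(25,-52),(-25,-52),(-25,52)])/1000.
print('jamb',fit(MJ,J))
F=onz(t,zt([(344,108),(366,190),(534,147)]),.010);print('foot bolts',F)
JS=onz(s,zs([(225,122),(320,27),(384,66),(293,153)]),.121)[:,:2]
print('jamb scene',fit(np.array([(25,52),(25,-52),(-25,-52),(-25,52)])/1000.,JS))
for a,b in [((426,188),(337,174)),((507,167),(390,115))]: print('knuck',tri([(t,zt(a)),(s,zs(b))]))
```

```text
top [[0.5562, 0.3191], [0.5746, 0.2303], [0.5, 0.2143], [0.4803, 0.3012]]
scene [[0.5811, 0.2497], [0.4986, 0.2146], [0.479, 0.3014], [0.5555, 0.3185]]
leaf (np.float64(0.21724113538335257), array([0.53461768, 0.26775864]), array([0.00052335, 0.00102367, 0.00074888, 0.00063936]))
fin top tip check [[0.53209853 0.26733059 0.054     ]] knuckle [[0.58254059 0.27942327 0.02      ]]
jamb (np.float64(0.2664137801596723), array([0.63450848, 0.06273878]), array([0.00103405, 0.00242993, 0.00333898, 0.00475092]))
foot bolts [[ 0.65999446  0.13762384  0.01      ]
 [ 0.59831449  0.12055346  0.01      ]
 [ 0.63244078 -0.00445961  0.01      ]]
jamb scene (np.float64(0.24145169866085112), array([0.63170801, 0.06343199]), array([0.00166468, 0.00173471, 0.00583142, 0.00471374]))
knuck [0.58495941 0.07974926 0.09615539]
knuck [0.60023936 0.02296827 0.09847958]
```

```bash
python3 -m jog '[[[-6,-2,-4],0],[[-12,-5,-8],0],[[-18,-5,-12],0],[[-24,-5,-15],0],[[-28,-5,-17],0],[[-32,-5,-20],0],[[-36,-5,-22],0],[[-36,-5,-22],0],[[-36,-5,-22],0],[[-36,-5,-22],0],[[-36,-5,-22],0],[[-36,-5,-22],0],[[-36,-5,-22],0],[[-36,-5,-22],0]]'
```

```text
t: 1.32
tcp_pos: [0.4493, -0.3025, 0.281]
tool_rot: [0.09, -0.701, 0.701, -0.089]
force: [-0.3, -0.7, 0.6]
finger_gap: 0.999
```

```bash
python3 -m jog '[[[-1.5,0,-3],0],[[-3,0,-7],0],[[-4.5,0,-11],0],[[-6,0,-15],0],[[-8,0,-19],0],[[-9.5,0,-23],0],[[-11,0,-27],0],[[-13,0,-31],0],[[-14.5,0,-35],0],[[-16.5,1,-39],0.02],[[-18,2,-43],0.037],[[-20,3,-47],0.037],[[-21.5,4,-50],0.037],[[-22.5,5,-53],0.037],[[-22.5,5,-53],0.037],[[-22.5,5,-53],0.037],[[-22.5,5,-53],0.037],[[-22.5,5,-53],0.037],[[-22.5,5,-53],0.037]]'
python3 - <<'E'
from h import *
w=snap('wrist','w1');m=manip.sense();print(m['tcp_pos'],R.from_quat(m['tool_rot']).as_matrix().round(3),m['q'])
c,sn=np.cos(.217),np.sin(.217)
for p in [(32,45,8),(32,-45,8),(-46,-45,8),(-46,45,8),(-20,0,54),(20,0,54),(50,15,11),(50,-15,11)]:
    p=np.array(p)/1000; print(p,proj(w,[.5346+c*p[0]-sn*p[1],.2678+sn*p[0]+c*p[1],p[2]]).round(1))
E
```

```text
t: 2.9
tcp_pos: [0.5355, 0.2657, 0.232]
tool_rot: [0.075, -0.703, 0.703, -0.076]
force: [0.5, 0.3, 0.1]
finger_gap: 1.002
[0.53543079 0.2659402  0.23204651] [[-0.977  0.001  0.212]
 [-0.212 -0.    -0.977]
 [-0.001 -1.     0.   ]] [ 2.74412392e-01  4.89580430e-01  1.50275375e+00 -3.76248413e-04
  1.14849445e+00  1.63134711e+00]
[0.032 0.045 0.008] [[267.  168.3]]
[ 0.032 -0.045  0.008] [[359.3 168. ]]
[-0.046 -0.045  0.008] [[356.9 243.7]]
[-0.046  0.045  0.008] [[270.3 244. ]]
[-0.02   0.     0.054] [[313.2 233.2]]
[0.02  0.    0.054] [[312.9 189.2]]
[0.05  0.015 0.011] [[297.3 149.6]]
[ 0.05  -0.015  0.011] [[328.8 149.5]]
```

View pics/w1.png

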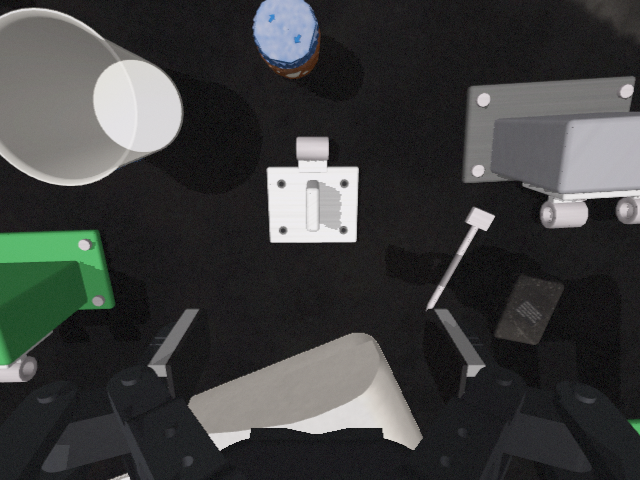

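The wrist view shows the single knuckle at (313,148), and the plate corners are within about 1 px of the prediction. Next I descend onto the fin.

```bash
python3 -m jog '[[[-0.1,3,-0.2],0],[[-0.1,6,-0.2],0],[[-0.1,9,-0.2],0],[[-0.1,12,-0.2],0],[[-0.1,15,-0.2],0],[[-0.1,17,-0.2],0],[[-0.1,19,-0.2],0],[[-0.1,20.5,-0.2],0],[[-0.1,21.3,-0.2],0],[[-0.1,21.3,-0.2],0],[[-0.1,21.3,-0.2],0],[[-0.1,21.3,-0.2],0]]' && python3 -m jog '[[[0,0,0],0],[[0,0,0],0],[[0,0,0],0],[[0,0,0],0],[[0,0,0],0],[[0,0,0],0],[[0,0,0],0],[[0,0,0],0],[[0,0,0],0],[[0,0,0],0],[[0,0,0],0],[[0,0,0],0]]' 0.4 70
```

```text
t: 3.95
tcp_pos: [0.5365, 0.27, 0.0196]
tool_rot: [-0.076, 0.703, -0.703, 0.077]
force: [-0.9, 0.4, -0.0]
finger_gap: 1.0
t: 4.95
tcp_pos: [0.5355, 0.2702, 0.0186]
tool_rot: [-0.076, 0.703, -0.703, 0.077]
force: [-1.0, 0.3, 4.2]
finger_gap: 0.134
```

```bash
python3 -m jog '[[[0,-0.5,0],0],[[0,-1.5,0],0],[[0,-3,0],0],[[0,-5,0],0],[[0,-8,0],0],[[0,-11,0],0],[[0,-14,0],0],[[0,-16,0],0],[[0,-17,0],0],[[0,-17,0],0],[[0,-17,0],0],[[0,-17,0],0]]'
python3 - <<'E'
from h import *
m=manip.sense();p=np.array(m['tcp_pos']);Rt=R.from_quat(m['tool_rot']).as_matrix()
print(p,Rt.round(4).tolist(),m['force'],m['finger_gap'])
# jamb estimate combos: bore from knuckle triangulation / top face
for o,a in [((.6345,.0627),.266),((.6317,.0634),.241)]: print(np.array(o)-.046*np.array([np.cos(a),np.sin(a)]))
E
```

```text
t: 5.95
tcp_pos: [0.534, 0.2696, 0.1865]
tool_rot: [0.078, -0.703, 0.703, -0.075]
force: [0.0, -0.1, -3.5]
finger_gap: 0.131
[0.53397318 0.26959798 0.18646024] [[-0.9766, -0.0039, 0.215], [-0.215, -0.0012, -0.9766], [0.0041, -1.0, 0.0003]] [ 0.04286093 -0.12099117 -3.45117256] 0.13130792992861176
[0.59011781 0.05060779]
[0.58702941 0.052421  ]
```

```bash
python3 -m jog '[[[0.8,0,2],-0.01],[[2,0,5],-0.02],[[3.5,0,8.5],-0.035],[[5,0,12],-0.035],[[6.2,0,15],-0.035],[[7.4,0,18],-0.035],[[8.5,0,20.5],-0.035],[[9.2,0,22.3],-0.035],[[9.4,0,22.8],-0.035],[[9.4,0,22.8],-0.035],[[9.4,0,22.8],-0.035],[[9.4,0,22.8],-0.035]]'
python3 - <<'E'
from h import *
t=load('t0');s=load('s0')
for a,b in [((310,260),(340,253)),((351,306),(438,267))]: print('mach',tri([(t,a),(s,b)]))
m=manip.sense();p=np.array(m['tcp_pos']);Rt=R.from_quat(m['tool_rot']).as_matrix();print(p,Rt.round(4).tolist())
w=snap('wrist','w2')
E
```

```text
t: 6.95
tcp_pos: [0.4925, 0.0282, 0.1877]
tool_rot: [-0.089, 0.702, -0.701, 0.089]
force: [-0.4, 0.1, -2.4]
finger_gap: 0.134
mach [0.40808993 0.16638639 0.06997946]
mach [0.26015216 0.03728251 0.06690198]
[0.49248753 0.02822756 0.18771347] [[-0.9683, -0.0012, 0.2499], [-0.2499, 0.0007, -0.9683], [0.001, -1.0, -0.001]]
```

View pics/w2.png

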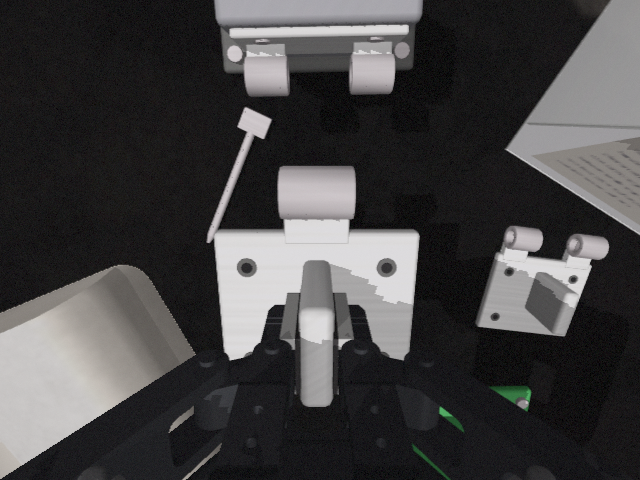

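The wrist view shows the leaf knuckle at cols 278–356, rows 166–219. The jamb knuckles are at cols 245–290 and 350–395, rows 54–97, so I'm already nearly aligned. Next I measure the edges.

Run:
```python
from h import *
w=load('w2');g=cv2.cvtColor(w['frame'],cv2.COLOR_RGB2GRAY).astype(int)
for c in (251,286,356,390,296,340): print(c,'rows40-104',g[40:104:1,c].tolist())
for c in (284,317,350): print(c,'rows158-226',g[158:226,c].tolist())
for r in (66,76,86): print('row',r,g[r,238:298].tolist(),g[r,344:402].tolist())
for r in (180,195,210): print('row',r,g[r,272:284].tolist(),g[r,350:362].tolist())
```

```text
251 rows40-104 [94, 91, 93, 89, 117, 165, 163, 163, 161, 160, 162, 161, 167, 218, 218, 216, 200, 164, 168, 171, 177, 181, 182, 186, 190, 193, 192, 192, 190, 192, 192, 192, 191, 193, 192, 191, 191, 187, 186, 183, 179, 175, 174, 169, 168, 164, 158, 150, 145, 137, 131, 123, 113, 108, 96, 85, 65, 27, 20, 22, 22, 24, 14, 22]
286 rows40-104 [92, 88, 91, 93, 92, 89, 93, 92, 91, 92, 93, 89, 90, 89, 82, 82, 116, 125, 126, 133, 137, 126, 129, 131, 133, 134, 132, 136, 138, 151, 155, 153, 155, 156, 156, 157, 171, 169, 169, 169, 169, 168, 166, 165, 165, 161, 157, 153, 150, 147, 143, 133, 126, 115, 98, 84, 38, 26, 27, 20, 22, 17, 18, 20]
356 rows40-104 [90, 96, 133, 167, 166, 164, 165, 162, 163, 162, 163, 163, 167, 214, 184, 166, 170, 174, 177, 182, 185, 188, 190, 192, 193, 190, 191, 191, 192, 190, 189, 189, 192, 190, 190, 187, 183, 180, 179, 177, 174, 168, 166, 163, 157, 152, 144, 138, 130, 122, 115, 106, 92, 81, 60, 21, 13, 23, 17, 15, 16, 15, 9, 17]
390 rows40-104 [94, 117, 162, 162, 159, 161, 160, 160, 160, 158, 160, 159, 165, 188, 154, 158, 163, 169, 175, 179, 181, 186, 187, 189, 191, 188, 18
[... 3102 characters left out ...]
164, 166, 167, 166, 164, 157, 122, 91, 76, 26, 13, 24, 17, 27, 14, 23, 17] [17, 13, 23, 20, 29, 81, 117, 116, 138, 143, 144, 142, 144, 142, 146, 144, 145, 145, 144, 145, 148, 140, 125, 145, 146, 146, 149, 150, 149, 150, 150, 150, 151, 151, 149, 150, 151, 150, 152, 152, 153, 154, 153, 153, 155, 153, 154, 156, 139, 75, 15, 12, 18, 20, 15, 5, 14, 11]
row 180 [20, 20, 18, 22, 18, 74, 145, 183, 184, 184, 185, 185] [175, 175, 175, 174, 163, 121, 21, 19, 24, 13, 20, 24]
row 195 [20, 21, 18, 29, 26, 90, 164, 194, 195, 197, 197, 196] [198, 196, 198, 196, 187, 152, 32, 25, 24, 19, 23, 12]
row 210 [27, 21, 20, 23, 19, 21, 91, 156, 166, 168, 170, 170] [181, 182, 180, 178, 154, 34, 13, 11, 8, 13, 19, 16]
```

```bash
cat > knk.py <<'E'
from h import *
def axis_pt(s,u,r0,r1,z):
    "axis point from silhouette rows r0,r1 at column u, at height z; also distance implied by 22 mm width"
    c,d=ray(s,[(u,r0),(u,r1)]); d/=np.linalg.norm(d,axis=1)[:,None]
    b=d.sum(0);b/=np.linalg.norm(b); half=np.arccos(d[0]@d[1])/2
    p=c+b*(z-c[2])/b[2]
    return p,c[2]+b[2]*.011/np.sin(half)
def end_y(s,u,v,ax):
    c,_=ray(s,(u,v)); k=c-ax; k[1]=0; k/=np.linalg.norm(k)
    return onz(s,(u,v),ax[2]+.011*k[2])[0]
E
python3 - <<'E'
from knk import *
w=load('w2')
for n,u,r0,r1,z in [('leaf',284,165.3,218.7,.180),('leaf',317,165.4,219.0,.180),('leaf',350,165.4,219.4,.180),
  ('jL',251,56.3,96.3,.095),('jL',284,55.5,95.8,.095),('jR',356,54,94.4,.095),('jR',388,53.4,93.0,.095)]:
    p,zz=axis_pt(w,u,r0,r1,z); print(n,p.round(4),'z by width',zz.round(4))
aL,aR=axis_pt(w,267,55.9,96.1,.095)[0],axis_pt(w,372,53.7,93.8,.095)[0]
eL,eR=end_y(w,244,76,aL),end_y(w,394.6,74,aR);print('outer ends',eL,eR,np.linalg.norm(eL-eR),(eL+eR)/2)
al=axis_pt(w,317,165.4,219,.18)[0]
a,b=end_y(w,276.8,192,al),end_y(w,355.7,192,al);print('leaf ends',a,b,np.linalg.norm(a-b),(a+b)/2)
E
```

```text
leaf [0.5381 0.0532 0.18  ] z by width 0.1768
leaf [0.5414 0.0401 0.18  ] z by width 0.1774
leaf [0.5446 0.0271 0.18  ] z by width 0.1786
jL [0.5813 0.09   0.095 ] z by width 0.0878
jL [0.5865 0.0715 0.095 ] z by width 0.0889
jR [0.5977 0.0312 0.095 ] z by width 0.089
jR [0.6028 0.0134 0.095 ] z by width 0.0841
outer ends [0.58019303 0.09183528 0.10598156] [0.60202784 0.01139792 0.1059113 ] 0.08334826053762213 [0.59111044 0.0516166  0.10594643]
leaf ends [0.53979242 0.05545688 0.19080256] [0.54725778 0.02656715 0.19080256] 0.02983869902077435 [0.5435251  0.04101201 0.19080256]
```

```bash
python3 -m jog '[[[-0.3,1,0.2],-0.014],[[-0.7,2.5,0.4],-0.028],[[-0.7,4.5,0.4],-0.028],[[-0.7,6,0.4],-0.028],[[-0.7,7.5,0.4],-0.028],[[-0.7,8.2,0.4],-0.028],[[-0.7,8.5,0.4],-0.028],[[-0.7,8.5,0.4],-0.028],[[-0.7,8.5,0.4],-0.028],[[-0.7,8.5,0.4],-0.028],[[-0.7,8.5,0.4],-0.028]]'
python3 - <<'E'
from h import *
w=snap('wrist','w3');s=snap('scene','s3')
m=manip.sense();p=np.array(m['tcp_pos']);Rt=R.from_quat(m['tool_rot']).as_matrix();print(p,Rt.round(4).tolist())
A=cv2.resize(w['frame'][20:240,220:420],None,fx=2,fy=2,interpolation=cv2.INTER_CUBIC)
B=cv2.resize(s['frame'][140:250,260:360],None,fx=4,fy=4,interpolation=cv2.INTER_CUBIC)
cv2.imwrite('pics/w3z.png',np.hstack([A,B])[:,:,::-1])
E
```

```text
t: 7.92
tcp_pos: [0.5011, 0.025, 0.1041]
tool_rot: [0.098, -0.7, 0.7, -0.099]
force: [0.4, -0.0, -2.6]
finger_gap: 0.13
[0.50092969 0.02498488 0.10400346] [[-0.9611, 0.0015, 0.2762], [-0.2762, -0.0003, -0.9611], [-0.0014, -1.0, 0.0007]]
```

View pics/w3z.png

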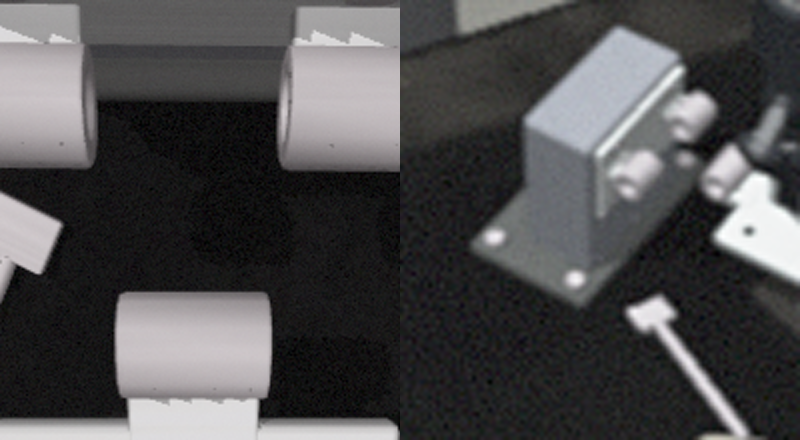

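The crop shows the leaf knuckle (zoom cols 115–271) about 1 mm right of the gap's middle (rims at 97 and 278). Heights look similar. I'll measure this numerically.

```bash
cat > edges.py <<'E'
from knk import *
def cross(v,th,off):
    i=np.where((v[:-1]-th)*(v[1:]-th)<=0)[0]
    return [round(float(off+k+(th-v[k])/(v[k+1]-v[k]+1e-9)),1) for k in i]
def g(s): return cv2.GaussianBlur(cv2.cvtColor(s['frame'],cv2.COLOR_RGB2GRAY),(3,3),0.6).astype(float)
E
python3 - <<'E'
from edges import *
w=load('w3');G=g(w)
for c in (225,240,255,265,362,372,385,400): print(c,'bot',cross(G[85:120,c],60,85), 'prof',G[24:48,c].round().astype(int).tolist())
for c in (280,290,300,315,330,340,350): print(c,'top',cross(G[155:180,c],65,155),'bot',cross(G[205:232,c],70,205), G[214:226,c].round().astype(int).tolist())
for r in (60,72,85): print(r,cross(G[r,190:300],90,190),cross(G[r,340:450],90,340))
for r in (180,192,205): print(r,cross(G[r,260:375],90,260))
E
```

```text
225 bot [103.2, 117.3] prof [162, 161, 161, 160, 161, 161, 161, 161, 160, 160, 170, 198, 214, 218, 218, 217, 208, 175, 162, 164, 166, 169, 172, 176]
240 bot [103.4] prof [163, 164, 163, 162, 163, 162, 162, 161, 161, 161, 161, 160, 161, 160, 159, 158, 163, 172, 161, 159, 162, 165, 168, 173]
255 bot [103.5] prof [164, 164, 163, 163, 162, 162, 162, 161, 161, 161, 161, 162, 162, 161, 160, 168, 188, 176, 157, 155, 159, 163, 167, 170]
265 bot [102.5] prof [91, 91, 92, 92, 92, 91, 92, 92, 94, 96, 93, 92, 93, 91, 92, 90, 90, 86, 72, 64, 65, 68, 70, 74]
362 bot [103.6] prof [90, 92, 91, 91, 92, 93, 92, 91, 91, 92, 92, 94, 93, 94, 92, 92, 92, 91, 87, 74, 70, 77, 83, 87]
372 bot [104.5] prof [160, 165, 164, 164, 164, 163, 163, 162, 162, 162, 163, 162, 163, 163, 163, 174, 206, 211, 194, 169, 165, 168, 171, 173]
385 bot [104.5] prof [160, 165, 164, 164, 163, 163, 163, 163, 162, 161, 161, 162, 163, 165, 180, 209, 215, 213, 203, 170, 164, 167, 170, 171]
400 bot [104.8] prof [154, 164, 162, 163, 163, 162, 162, 162, 162, 160, 161, 162, 164, 179, 208, 215, 214, 213, 202, 165, 159, 162, 166, 169]
280 top [166.3] bot [217.6, 228.6] [137, 127, 114, 86, 58, 31, 21, 19, 22, 23, 23, 23]
290 top [165.3] bot [] [150, 143, 134, 126, 132, 173, 209, 217, 217, 218, 218, 219]
300 top [165.3] bot [] [154, 145, 137, 129, 126, 141, 167, 198, 215, 218, 218, 219]
315 top [165.3] bot [] [156, 149, 141, 133, 133, 157, 182, 197, 214, 218, 219, 219]
330 top [165.4] bot [] [159, 152, 145, 137, 134, 147, 164, 179, 211, 219, 219, 219]
340 top [165.4] bot [] [161, 154, 148, 140, 137, 149, 178, 212, 219, 219, 219, 219]
350 top [165.5] bot [219.2, 228.9] [162, 156, 149, 142, 125, 78, 38, 33, 30, 28, 28, 28]
60 [262.0, 262.0, 265.7] [359.5, 433.9]
72 [193.0, 267.0] [359.1, 433.0]
85 [195.2, 267.0, 267.0] [358.4, 430.7]
180 [277.2, 355.3]
192 [276.9, 355.6]
205 [277.5, 355.0]
```

Run:
```python
from knk import *
w=load('w3')
L,zL=axis_pt(w,240,41.4,103.4,.095);Rr,zR=axis_pt(w,386,42.6,104.6,.095)
print('L,R',L,Rr,zL,zR)
zl=.1040-.0186+.011
l,zl2=axis_pt(w,316.3,165.4,218.9,zl);print('leaf',l,zl,'by width',zl2)
eL,eR=end_y(w,193,72,L),end_y(w,433,73,Rr); iL,iR=end_y(w,267,72,L),end_y(w,359.1,73,Rr)
a,b=end_y(w,276.9,192,l),end_y(w,355.6,192,l)
print('jamb len',np.linalg.norm(eL-eR),'gap',np.linalg.norm(iL-iR),'leaf len',np.linalg.norm(a-b))
u=(L-Rr)/np.linalg.norm(L-Rr);yaw=np.arctan2(-u[0],u[1]);print('jamb yaw',yaw)
mid=((eL+eR)/2+(iL+iR)/2)/2; B=L+u*((mid-L)@u)
la=(a+b)/2; lb=l+u*((la-l)@u)
print('jamb bore',B,'leaf bore',lb)
m=manip.sense();T=R.from_quat(m['tool_rot']).as_matrix();p=np.array(m['tcp_pos'])
print('TCP-based bore',p-.05*T[:,0]+T[:,1]*(-.0186+.011+.0)*-1)
print('shift in tool axes cm',(T.T@(B-lb)*100).round(2),'tool yaw',np.arctan2(-T[1,0],-T[0,0]))
```

```text
L,R [0.58472919 0.07835729 0.095     ] [0.59945357 0.02572054 0.095     ] 0.08932631136281294 0.08965020520866845
leaf [0.54959055 0.03854352 0.0964    ] 0.0964 by width 0.09367804705112212
jamb len 0.08327732967441805 gap 0.031958147836650054 leaf len 0.029792162487748183
jamb yaw 0.27276374437296735
jamb bore [0.59211757 0.0519453  0.095     ] leaf bore [0.54957666 0.03859319 0.0964    ]
TCP-based bore [0.54899654 0.03879237 0.09647409]
shift in tool axes cm [-4.46  0.15 -0.11] tool yaw 0.2798280840970293
```

```bash
python3 -m jog '[[[-0.4,0.05,-0.05],0.003],[[-0.9,0.15,-0.15],0.007],[[-1.4,0.15,-0.15],0.007],[[-1.8,0.15,-0.15],0.007],[[-2,0.15,-0.15],0.007],[[-2,0.15,-0.15],0.007],[[-2,0.15,-0.15],0.007],[[-2,0.15,-0.15],0.007],[[-2,0.15,-0.15],0.007],[[-2,0.15,-0.15],0.007],[[-2,0.15,-0.15],0.007],[[-2,0.15,-0.15],0.007]]'
python3 - <<'E'
from edges import *
w=snap('wrist','w4');G=g(w)
m=manip.sense();T=R.from_quat(m['tool_rot']).as_matrix();p=np.array(m['tcp_pos']);print(p,np.arctan2(-T[1,0],-T[0,0]))
for c in (200,220,240,250,375,390,410,430): print(c,'bot',cross(G[100:160,c],60,100), 'prof',G[45:90,c].round().astype(int).tolist())
for c in (285,300,315,330,345): print(c,'top',cross(G[155:180,c],65,155))
for r in (85,95,105,115): print(r,cross(G[r,160:300],90,160),cross(G[r,340:480],90,340))
for r in (180,192,205): print(r,cross(G[r,260:375],90,260))
E
```

```text
t: 9.02
tcp_pos: [0.5192, 0.032, 0.1018]
tool_rot: [-0.096, 0.701, -0.701, 0.096]
force: [0.8, 0.3, -2.2]
finger_gap: 0.132
[0.51921666 0.03198516 0.10184161] 0.2727603119825846
200 bot [103.2, 104.8, 134.5] prof [156, 153, 147, 143, 138, 134, 130, 124, 116, 107, 97, 85, 76, 76, 115, 178, 199, 210, 217, 218, 218, 218, 218, 217, 215, 212, 206, 196, 185, 170, 143, 106, 94, 93, 92, 91, 94, 112, 164, 197, 203, 202, 196, 171, 120]
220 bot [] prof [156, 151, 147, 144, 139, 134, 130, 123, 116, 107, 99, 88, 77, 76, 116, 180, 200, 210, 217, 219, 218, 218, 217, 217, 215, 212, 206, 197, 185, 171, 145, 110, 112, 139, 178, 182, 160, 94, 98, 149, 161, 160, 159, 159, 159]
240 bot [] prof [155, 151, 147, 143, 140, 135, 129, 124, 118, 107, 90, 83, 78, 77, 115, 179, 201, 211, 217, 218, 218, 218, 217, 216, 215, 213, 207, 197, 185, 171, 145, 107, 93, 92, 89, 94, 117, 143, 157, 161, 162, 162, 161, 161, 161]
250 bot [155.7] prof [156, 152, 149, 145, 140, 136, 131, 126, 119, 109, 100, 87, 75, 71, 93, 145, 193, 210, 217, 218, 218, 218, 218, 217, 215, 212, 207, 197, 186, 172, 146, 109, 93, 92, 93, 101, 132, 
[... 569 characters left out ...]
, 134, 128, 123, 114, 103, 93, 83, 76, 106, 177, 206, 212, 216, 217, 217, 217, 218, 218, 217, 215, 212, 202, 190, 177, 157, 124, 112, 140, 172, 184, 169, 112, 92, 126, 158, 162, 161, 161, 161]
430 bot [145.1] prof [155, 152, 148, 144, 140, 135, 131, 127, 122, 113, 101, 89, 78, 73, 93, 155, 197, 210, 215, 217, 217, 218, 218, 217, 216, 216, 212, 202, 190, 177, 158, 122, 95, 92, 91, 92, 95, 99, 102, 122, 140, 144, 142, 140, 130]
285 top [165.2]
300 top [165.4]
315 top [165.3]
330 top [165.4]
345 top [165.5]
85 [190.5] [365.3, 368.2, 437.5]
95 [191.4, 265.8] [367.3, 428.6]
105 [200.5, 266.9] [363.3, 432.0]
115 [198.9, 270.2] [361.5, 433.5]
180 [277.2, 355.3]
192 [277.0, 355.6]
205 [277.6, 355.0]
```

Aligned laterally (gap mid 316.0 px, leaf mid 316.3 px) and parallel. Next is the slow insertion.

```bash
python3 -m jog '[[[-0.2,-0.05,0],0],[[-0.5,-0.08,0],0],[[-0.8,-0.08,0],0],[[-1.1,-0.08,0],0],[[-1.4,-0.08,0],0],[[-1.7,-0.08,0],0],[[-2,-0.08,0],0],[[-2.2,-0.08,0],0],[[-2.4,-0.08,0],0],[[-2.5,-0.08,0],0],[[-2.5,-0.08,0],0],[[-2.5,-0.08,0],0],[[-2.5,-0.08,0],0],[[-2.5,-0.08,0],0],[[-2.5,-0.08,0],0],[[-2.5,-0.08,0],0]]'
python3 - <<'E'
from edges import *
w=snap('wrist','w5');s=snap('scene','s5');G=g(w)
m=manip.sense();T=R.from_quat(m['tool_rot']).as_matrix();p=np.array(m['tcp_pos']);print(p,np.arctan2(-T[1,0],-T[0,0]),m['force'])
A=cv2.resize(w['frame'][120:260,150:480],None,fx=2,fy=2,interpolation=cv2.INTER_CUBIC)
B=cv2.resize(s['frame'][155:205,300:350],None,fx=12,fy=6*2,interpolation=cv2.INTER_CUBIC)[:, :]
cv2.imwrite('pics/w5z.png',A[:,:,::-1]);cv2.imwrite('pics/s5z.png',B[:,:,::-1])
E
```

```text
t: 10.4
tcp_pos: [0.5433, 0.0387, 0.1026]
tool_rot: [-0.096, 0.701, -0.701, 0.096]
force: [0.6, -0.3, -2.9]
finger_gap: 0.132
[0.54331581 0.03872928 0.10262862] 0.2727672717743451 [ 0.37451342 -0.58868063 -2.66148932]
```

View pics/w5z.png

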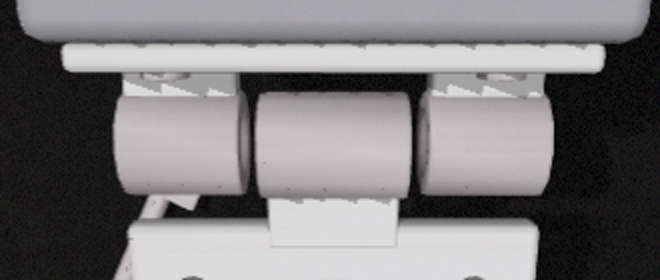

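View pics/s5z.png

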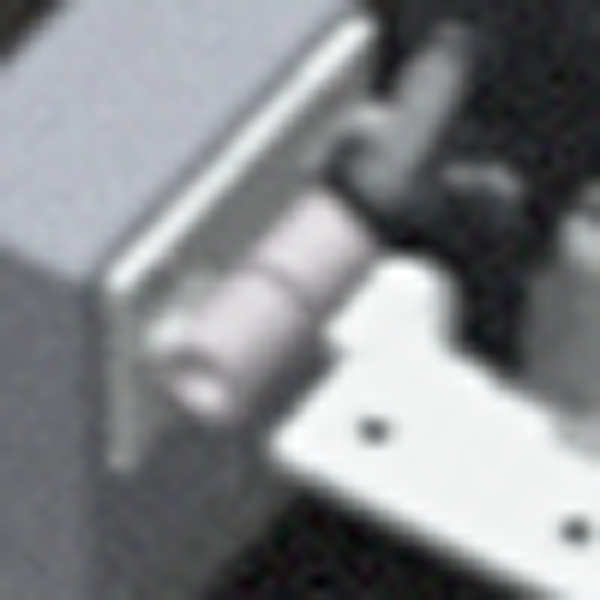

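In the wrist crop the leaf knuckle (zoom cols 256–411) is centred between the jamb knuckles (113–248, 418–553), with no contact force. The row edges differ slightly (91–197 against 93–193), so I check the axis from single tangents.

Run:
```python
from edges import *
from scipy.optimize import brentq
w5=load('w5');G=g(w5)
for c in (209,211,214,230,255,268,272,363,366,372,400,418,422,424): print(c,'jamb bot',cross(G[205:228,c],60,205),'topprof',G[158:176,c].round().astype(int).tolist())
for c in (280,283,290,315,340,350,352): print(c,'leaf top',cross(G[155:180,c],65,155),'bot',cross(G[205:226,c],70,205))
for r in (180,190,200,210): print(r,cross(G[r,190:440],90,190))
```

```text
209 jamb bot [210.1] topprof [25, 23, 24, 23, 26, 26, 26, 26, 29, 40, 68, 106, 137, 156, 161, 165, 168, 174]
211 jamb bot [214.0] topprof [96, 103, 123, 127, 128, 129, 128, 126, 125, 134, 147, 159, 165, 169, 171, 173, 176, 180]
214 jamb bot [216.6] topprof [159, 159, 168, 198, 216, 218, 218, 216, 214, 201, 164, 161, 166, 169, 171, 174, 176, 178]
230 jamb bot [] topprof [150, 169, 154, 162, 180, 185, 184, 185, 193, 201, 173, 160, 161, 165, 167, 170, 173, 176]
255 jamb bot [217.3] topprof [160, 159, 159, 160, 161, 169, 192, 207, 213, 203, 168, 154, 156, 159, 162, 165, 168, 171]
268 jamb bot [217.3] topprof [98, 97, 96, 97, 98, 98, 100, 101, 107, 121, 130, 134, 138, 140, 142, 143, 144, 146]
272 jamb bot [216.1] topprof [21, 21, 17, 17, 18, 20, 22, 27, 43, 60, 67, 70, 74, 78, 79, 80, 83, 84]
363 jamb bot [217.1] topprof [44, 44, 43, 45, 47, 54, 70, 91, 115, 123, 125, 124, 124, 123, 123, 121, 118, 118]
366 jamb bot [217.4] topprof [115, 116, 117, 119, 121, 124, 141, 177, 187, 183, 166, 160, 164, 167, 170, 174, 176, 178]
372 jamb bot [217.4] topprof [163, 162, 162, 162, 164, 167, 167, 168,
[... 267 characters left out ...]
56, 159, 162, 165, 168]
422 jamb bot [213.8] topprof [84, 69, 60, 45, 39, 37, 36, 44, 67, 98, 121, 139, 150, 155, 159, 161, 164, 168]
424 jamb bot [209.9] topprof [6, 11, 18, 18, 18, 15, 13, 16, 18, 23, 40, 73, 108, 122, 131, 138, 148, 159]
280 leaf top [156.1, 166.3] bot [217.6]
283 leaf top [156.2, 165.5] bot [224.3]
290 leaf top [156.1, 165.3] bot []
315 leaf top [156.3, 165.4] bot []
340 leaf top [156.4, 165.6] bot []
350 leaf top [156.3, 165.5] bot [219.2]
352 leaf top [156.4, 166.0] bot [218.7]
180 [206.4, 273.1, 277.2, 355.2, 360.0, 360.0, 426.3]
190 [206.2, 273.8, 276.8, 355.5, 359.3, 426.5]
200 [207.0, 273.5, 277.1, 355.3, 359.7, 425.5]
210 [209.5, 270.7, 278.0, 354.6, 360.6, 423.6]
```

Run:
```python
from edges import *
from scipy.optimize import least_squares
W={k:load(k) for k in('w2','w3','w4','w5')}
G2=g(W['w2']);bots={'w2':[(c,cross(G2[85:102,c],60,85)[0]) for c in(253,265,278,360,372,385)],
 'w3':[(225,103.2),(240,103.4),(255,103.5),(372,104.5),(385,104.5),(400,104.8)],
 'w4':[(250,155.7),(375,156.0),(390,156.1),(410,156.1)],
 'w5':[(255,217.3),(265,217.3),(372,217.4),(400,217.5),(415,217.5)]}
print(bots['w2'])
G4=g(W['w4'])
for r in(115,120,125,130):print(r,cross(G4[r,160:300],90,160)[0],cross(G4[r,340:480],90,340)[-1])
ends={'w2':(244,76,394.6,74),'w3':(193,72,433,73),'w4':(cross(G4[122,160:300],90,160)[0],122,cross(G4[122,340:480],90,340)[-1],122),'w5':(206.2,190,426.5,190)}
def lined(s,uv,P,u):   # signed distance between ray and axis line, foot's y-coordinate along the axis
    c,d=ray(s,uv);d=d[0]/np.linalg.norm(d[0]);n=np.cross(u,d);n/=np.linalg.norm(n);return (c-P)@n
def res(q,keys=W,fixz=None):
    B=np.array(q[:3]);u=np.array([-np.sin(q[3]),np.cos(q[3]),0]);h=q[4];r=[]
    if fixz is not None: r.append((B[2]-fixz)/2e-4)
    for k in keys:
        s=W[k]
        for c,v in bots[k]: r.append((abs(lined(s,(c,v),B,u))-.011)/2e-4)
        cam=ray(s,(0,0))[0];uu=ends[k]
        for sg,(a,b) in ((1,uu[:2]),(-1,uu[2:])):
            E=B+sg*h*u;kk=cam-E;kk-=u*(kk@u);E=E+.011*kk/np.linalg.norm(kk)
            r.append((proj(s,E)[0,0]-a)/.5)
    return np.array(r)
for fz in(None,.095):
  for keys in (list(W),['w2','w3'],['w3','w5'],['w5']):
    if fz is None and len(keys)==1: continue
    f=least_squares(res,[.592,.052,.095,.273,.0418],args=(keys,fz),x_scale=[.01,.01,.01,.1,.01]);print(fz,keys,f.x.round(4),'cost',f.cost.round(1))
# leaf from w5
s=W['w5']
for z in(.095,):
  p,zz=axis_pt(s,316.3,165.4,219.2,z);print('leaf',p,'z by width',zz, 'ends',[end_y(s,u,190,p) for u in(276.8,355.5)])
```

```text
[(253, 96.0), (265, 95.6), (278, 95.5), (360, 93.8), (372, 93.6), (385, 93.4)]
115 198.9 433.5
120 198.9 433.5
125 199.2 433.4
130 199.7 432.8
None ['w2', 'w3', 'w4', 'w5'] [0.5925 0.0521 0.0943 0.2713 0.0418] cost 0.8
None ['w2', 'w3'] [0.5925 0.052  0.0946 0.2716 0.0418] cost 0.3
None ['w3', 'w5'] [0.5925 0.0521 0.0944 0.2719 0.0418] cost 0.1
0.095 ['w2', 'w3', 'w4', 'w5'] [0.5925 0.0521 0.0948 0.2717 0.0417] cost 2.1
0.095 ['w2', 'w3'] [0.5925 0.052  0.095  0.2716 0.0417] cost 0.4
0.095 ['w3', 'w5'] [0.5926 0.0521 0.0949 0.2723 0.0416] cost 0.9
0.095 ['w5'] [0.5927 0.0521 0.095  0.2715 0.0416] cost 0.0
leaf [0.59177512 0.05190881 0.095     ] z by width 0.0929785885339317 ends [array([0.59075036, 0.067112  , 0.10580543]), array([0.59875434, 0.03850634, 0.10580543])]
```

The tangent fit over four views puts the jamb bore at (0.5925, 0.0521, 0.0945) and the leaf bore at (0.5918, 0.0519, ~0.095). A 0.7 mm forward correction remains.

```bash
python3 -m jog '[[[-0.03,0,0],0],[[-0.07,0,0],0],[[-0.07,0,0],0],[[-0.07,0,0],0],[[-0.07,0,0],0],[[-0.07,0,0],0],[[-0.07,0,0],0],[[-0.07,0,0],0],[[-0.07,0,0],0],[[-0.07,0,0],0],[[-0.07,0,0],0],[[-0.07,0,0],0]]'
python3 - <<'E'
from edges import *
w=snap('wrist','w6');G=g(w);m=manip.sense();print(m['tcp_pos'],m['force'],m['finger_gap'],np.abs(m['qd']).max())
print([cross(G[205:228,c],60,205) for c in(255,265,350,372,400)],[cross(G[160:175,c],65,160) for c in(290,340)],cross(G[190,190:440],90,190))
E
```

```text
t: 11.5
tcp_pos: [0.544, 0.039, 0.1026]
tool_rot: [-0.096, 0.701, -0.701, 0.096]
force: [-0.4, -0.0, -2.6]
finger_gap: 0.129
[0.54401703 0.03896047 0.10261383] [ 0.67405661 -0.12645525 -2.94309308] 0.1310652163550025 0.0017234951470290962
[[219.3], [219.3], [219.4], [219.1], [219.4]] [[165.5], [165.8]] [206.3, 273.8, 276.8, 355.5, 359.2, 426.3]
```

The bottom edges of all three knuckles now agree at 219.1–219.4 px, the force is the leaf's weight only, and the arm is still.

```bash
python3 -m jog '[[[0,0,0],0],[[0,0,0],0],[[0,0,0],0],[[0,0,0],0],[[0,0,0],0],[[0,0,0],0],[[0,0,0],0],[[0,0,0],0]]' && python3 -c "
from station import workorder; print(workorder.sign_off())"
```

```text
t: 12.22
tcp_pos: [0.544, 0.0389, 0.1026]
tool_rot: [-0.096, 0.701, -0.701, 0.096]
force: [0.4, 0.2, -3.1]
finger_gap: 0.131
the job is handed in; nothing more can be done
None
```

I gripped the single-knuckle leaf by its fin, moved it into the jamb's gap from the front, and handed the job in at 12.2 s while still holding it there. The sign-off gives no verdict.

**Alignment:** In the last wrist view the lower edges of all three knuckles lie within 0.3 px (about 0.1 mm). The leaf is centred in the gap to about 0.1 mm, and its axis was parallel to the jamb's within about 0.01 rad.

**Hold:** The force reading is about 3 N downward, which is just the leaf's weight. I saw no sideways load from the jamb, and the arm was still.

**Height:** This is the least certain measurement. The gripper position puts the leaf's bore at 95.0 mm. The knuckle's apparent width gave about 93 mm and its apparent length about 95.5 mm. One rough reading from the scene camera suggested 1–1.6 mm too high. All of these are inside the 3 mm limit.

**Other objects:** I did not re-measure the double leaf, the pin or the bottle at the end. The gripper did not go near them and no contact force appeared.

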